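# Snap the carrier into the free slot of the gauge rack

### The job

Take the loose black stepped carrier (the one shaped like an upside-down T, not the plain block) and press it down into the only empty slot of the rack, pushing the spring latch open with it until it sits flat on the slot floor and the latch has snapped back over its foot. Press it home with the gripper rather than dropping it in, and leave the plain black block where it stands.

Things in the scene. Friction and masses are not known exactly. Their poses are not given: they have to be found in the camera images.
- carrier_mid (a point): Centre, 31 mm above the underside, of the loose carrier: black anodised upside-down T, 62 mm high, 0.34 kg, standing on the table, same either way round. Foot 90 mm long (x axis), 36 wide (y), 20 high; on its middle a tower 42 (x) by 36 (y) mm up to 62 mm, leaving a 24 mm shoulder at each end. Grip the tower across its 36 mm. z up.
- slot_floor (a point): Floor centre of the rack's only empty slot (other two hold such carriers), 18 mm above the table; x along it away from the latch, y across, z up. Inside 102 (x) by 52 (y) mm; walls 18 mm high, flared out up to 29; side walls open for 54 mm mid-length for fingers. Latch housing at -x end, 42 wide, 64 high. Slots 105 mm apart. Seated, the carrier's centre is 31 mm above this point.
- latch (a joint): Empty slot's latch: bevelled steel spring bolt, 18 mm wide, standing 18 mm out of the housing over the slot's -x end; underside 23 mm above slot floor, bevel from 28 (tip) to 59 mm (housing). In m: 0 = out (closed), 0.020 = pushed back. A foot pushed down on the bevel drives it back (about 3 to 10 N downward); it snaps out by itself once the 20 mm foot is below it.
- plain_mid (a point): Centre (half-way up) of the bystander block: a plain black rectangular block 90 x 36 x 45 mm with no step. Leave it in place.
Things that resemble listed ones, but are neither listed nor needed, are in the scene too. Leave any blue look-alike of the part that bears carrier_mid alone.

How it is judged:
By the outcome, as a careful person would: the job done as asked, in the order asked, and still so for the second after the job is handed in, with the robot touching nothing.
It also fails if it takes over 35 s, if anything falls off the work surface, if the arm or the gripper's body presses on something with over 40 N, if the wrist force passes 120 N, or if a joint passes its speed limit or range.

### The arm

A 6-joint arm with a two-finger parallel gripper is mounted at the origin on the work surface. World frame = base frame: x ahead of the robot, y to its left, z up, the work surface at z = 0. Lengths are in m, angles in rad, forces in N, time in s.
With the tool pointing down it reaches from about 0.3 to 0.875 m from the base axis. Payload 6.4 kg.
Tool frame: the origin (TCP) lies at the very end of the fingers, on their centre line; the grasp point (between the pads) lies 19 mm behind it (manip.pinch_z is the distance from the TCP to the grasp point, in m); x points along the fingers, y is the direction in which the jaws open and shut, and the axes are right-handed (so a half turn about x gives the same grasp; the last joint's range is limited). The gripper opens to 88 mm and grips with 3 to 60 N. Pads are 18 mm wide; open, the fingers measure 123 mm over their backs; the gripper's body (75 mm by 187 mm) begins 45 mm behind the grasp point.
Start: joints at [1.061, 0.181, 1.607, -0, 1.354, -0.206], TCP at [0.172, 0.549, 0.239] pointing down, gripper open.
Joint ranges: [-2.99, 2.99], [-0.89, 2.07], [0.3, 2.58], [-1.14, 4.28], [0, 2.63], [-3.12, 3.12]. Speed limits (rad/s): [2.57, 2.57, 3.01, 3.14, 3.14, 3.14].

### API

Orientations are given as a rotation vector (axis times angle).
In Python, from workcell import manip, imaging gives the robot as it stands. The module is installed in compiled form; this text tells all that it offers.
- The arm moves only by the tool apply_moves, never from a script. Its argument "plan" is a list of rows, each an object with "offset": the shift along the tool's x, y, z in units of 50 mm (1.0 is 50 mm), a list of three; "twist": the turn, a rotation vector about the tool's x, y, z in rad, a list of three; "fingers": the gripper's target within -1 to 1 (fully open at 1, half-way at 0, shut at -1). In form: [{"offset": [tx, ty, tz], "twist": [rx, ry, rz], "fingers": fingers}, ...]. A call has 1 to 8 rows; each row is the pose to reach, as a shift and turn from the pose measured when the call began, along the tool's axes at that moment; what a row does not reach only later rows make up. A row lasts 1/8 s, in which the tool goes at most 62.5 mm and 10.7 degrees, less where a joint would pass 70% of its speed; a pose out of reach is approached as far as the arm can. A call with a gripper value outside its range is refused whole. The fingers move at their own pace and stop on an object; "force" is the grip in N (left out, the last holds). Time passes only in rows, so rows that repeat a pose let the fingers close. It gives the time, the measured TCP pose, the force and the opening at its end, in the units of the state.
- manip.get_state(): the state, without advancing time (a new reading comes with each control period).
- imaging.snapshot(name): name is "scene" or "top" or "wrist"; returns the picture (384x512x3 uint8, red, green, blue); there is no depth.
- imaging.calibration(name): a dict with "mtx" (3x3 intrinsics, pixels), "k1" (the pictures are not rectified: a ray, as slopes to the right and down, at radius r is drawn at 1 + k1 r^2 times it, then the intrinsics apply), "cam_to_world" (4x4, takes a point from camera to world coordinates). Camera axes: x right, y down, z forward; pixel columns grow to the right and rows downward; lengths in m; the calibration is good to about 2 mm. A picture is of the moment at which its call begins: read the wrist's pose just before it. calibration takes no time and is no camera call; for the wrist camera it gives the pose at the moment of the call.
- manip.close_job(): hands the job in, once; it reports no verdict.
The state is a dict: "time": time; "qpos": joint angles; "joint_velocities": joint speeds; "joint_efforts": joint torques, N m; "eef_pos": TCP position; "orientation": TCP orientation; "wrist_force": force on the tool from outside, world axes, zero at the start; "torque": the same for the moment, N m; "opening": finger opening in m.
Only numpy, scipy, OpenCV 4.12 (cv2) and the standard library are available. Lean on these libraries where they do the work, as an engineer would, in place of code of your own. Each camera call takes 0.05 s, during which the arm holds its last target. There are 200 camera calls.

## Working session

There is one attempt and no reset: what is moved stays moved. The work goes in short steps, Python scripts to look and compute and a tool call to move; the robot and the scene stay as the last step left them, time stands still between calls to the robot, and variables do not carry over. Pictures are saved under pics/ and viewed, on a budget of 10 in all, crops included, one or two more only if the job needs it, and the job is handed in when it is done.

Besides the shell and the picture viewer there is one more tool, called after "Call:" as name([rows], argument=value, ...), one row to a line, values as JSON. apply_moves: Moves the arm, as the interface text tells. Its arguments: {"type":"object","properties":{"plan":{"type":"array","items":{"type":"object","properties":{"offset":{"type":"array","items":{"type":"number"}},"twist":{"type":"array","items":{"type":"number"}},"fingers":{"type":"number"}}}},"force":{"type":"number"}},"required":["plan"]}

```bash
mkdir -p pics
python3 - <<'E'
from workcell import manip, imaging
import cv2,numpy as np
s=manip.get_state();print(s['time'],s['eef_pos'],s['orientation'],s['opening'])
a=imaging.snapshot("top");b=imaging.snapshot("scene")
np.save('top.npy',a);np.save('scene.npy',b)
for n,i in(("top",a),("scene",b)):
    cv2.imwrite(f'pics/{n}.png',cv2.resize(i[:,:,::-1],(800,600),interpolation=cv2.INTER_CUBIC))
    c=imaging.calibration(n);print(n,c)
E
```

```text
0.0 [0.17173465 0.54819751 0.23783417] [ 0.23714124  1.55816575 -0.2397013 ] 0.087997068992159
top {'mtx': array([[492.03267111,   0.        , 258.99407792],
       [  0.        , 492.03267111, 192.20277843],
       [  0.        ,   0.        ,   1.        ]]), 'k1': -0.07117510944261775, 'cam_to_world': array([[-1.85089855e-02, -9.91861422e-01,  1.25969591e-01,
         3.88915434e-01],
       [-9.99827700e-01,  1.85391636e-02, -9.32886014e-04,
        -1.01123757e-01],
       [-1.41007720e-03, -1.25965153e-01, -9.92033665e-01,
         1.36405857e+00],
       [ 0.00000000e+00,  0.00000000e+00,  0.00000000e+00,
         1.00000000e+00]])}
scene {'mtx': array([[407.24125737,   0.        , 262.18841024],
       [  0.        , 407.24125737, 194.77902594],
       [  0.        ,   0.        ,   1.        ]]), 'k1': 0.04485870278698539, 'cam_to_world': array([[ 0.83924266,  0.40898741, -0.35833092,  0.94761411],
       [ 0.54359758, -0.64701223,  0.53467453, -0.67797127],
       [-0.01316934, -0.64350949, -0.76532483,  0.87162991],
       [ 0.        ,  0.        ,  0.        ,  1.        ]])}
```

View pics/top.png

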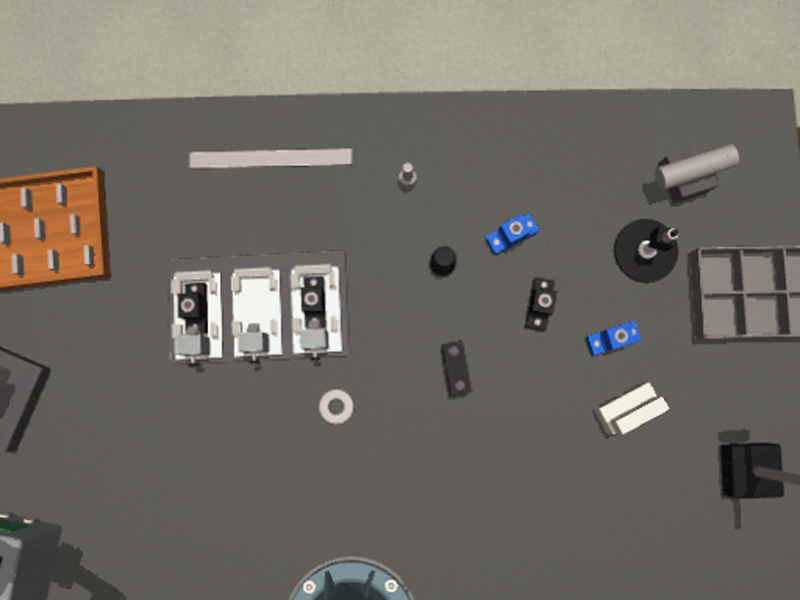

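View pics/scene.png

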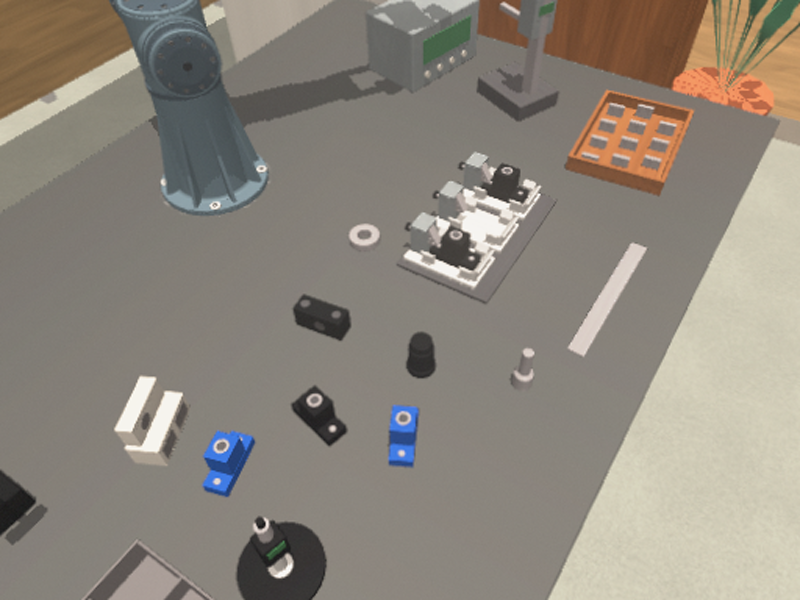

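The top picture shows the candidates. The black stepped piece is at (540,303) and the plain black block, with no tower, is at (456,369). The blue look-alikes are at (512,232) and (612,338), and a black round knob is at (443,261). The two other black Ts sit in the rack, whose middle slot at (257,310) is empty. Only (540,303), also at (320,415) in the scene view, fits a loose black stepped T. One enlarged crop will confirm it.

Run:
```python
import numpy as np,cv2
a=np.load('top.npy')[:,:,::-1]
# native px = display*0.64
c=a[170:220,320:370];r=a[155:240,100:230]
c=cv2.convertScaleAbs(c,alpha=1.6)
A=cv2.resize(c,(300,300),interpolation=cv2.INTER_CUBIC)
B=cv2.resize(r,None,fx=3.8,fy=3.8,interpolation=cv2.INTER_CUBIC)
o=np.zeros((max(300,B.shape[0]),300+B.shape[1],3),np.uint8);o[:300,:300]=A;o[:B.shape[0],300:]=B
cv2.imwrite('pics/crop.png',o);print(o.shape)
```

```text
(323, 794, 3)
```

View pics/crop.png

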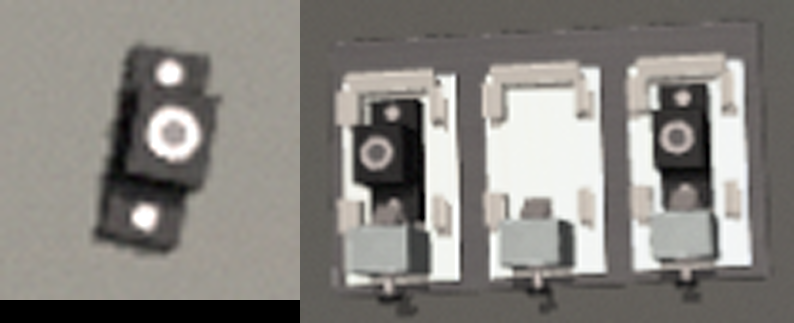

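Confirmed: the crop shows a black T with its tower ring at native (349,192), foot screws at (348.3,182) and (344.2,206), and a shoulder at each end. In the empty slot, the white floor and latch are clear at native about (163,200). Next I'll locate both roughly and work out a wrist view.

```bash
cat > h.py <<'E'
import numpy as np,cv2
from scipy.spatial.transform import Rotation as R
from workcell import manip,imaging
def ray(cal,uv):
    K=cal['mtx'];p=np.array([[(uv[0]-K[0,2])/K[0,0]],[(uv[1]-K[1,2])/K[1,1]]]).ravel()
    q=p.copy()
    for _ in range(20): q=p/(1+cal['k1']*(q@q))
    T=cal['cam_to_world'];return T[:3,3],T[:3,:3]@np.r_[q,1]
def hit(cal,uv,z):
    o,d=ray(cal,uv);return o+d*(z-o[2])/d[2]
def proj(cal,P):
    T=cal['cam_to_world'];c=T[:3,:3].T@(np.asarray(P)-T[:3,3]);q=c[:2]/c[2];q=q*(1+cal['k1']*(q@q))
    K=cal['mtx'];return np.array([K[0,0]*q[0]+K[0,2],K[1,1]*q[1]+K[1,2]])
def down(yaw): # tool x down, jaw axis y at angle yaw in world
    x=np.array([0,0,-1.]);y=np.array([np.cos(yaw),np.sin(yaw),0]);return np.c_[x,y,np.cross(x,y)]
def go(pos,yaw):
    s=manip.get_state();p=np.array(s['eef_pos']);M=R.from_rotvec(s['orientation']).as_matrix()
    off=M.T@(np.array(pos)-p)/0.05
    best=min((R.from_matrix(M.T@down(yaw+k*np.pi)).as_rotvec() for k in(0,1)),key=np.linalg.norm)
    print('t',s['time'],'tcp',p.round(4),'off',off.round(3),'twist',best.round(4),'Fw',np.round(s['wrist_force'],1),'open',round(s['opening'],4))
    return off,best
E
python3 - <<'E'
from h import *
c=imaging.calibration('top')
a=hit(c,(348.3,182),.02);b=hit(c,(344.2,206),.02);print('screws',a,b,(a+b)/2,np.degrees(np.arctan2(*(a-b)[1::-1])))
print('ring',hit(c,(349,192.2),.062))
n=lambda x,y:(100+(x-300)/3.8,155+y/3.8)
for q in((490,65),(604,68),(607,278),(488,283)):print('plate',hit(c,n(*q),.018))
s=manip.get_state();M=R.from_rotvec(s['orientation']).as_matrix();print(M.round(3));w=imaging.calibration('wrist')
print(w); print('cam in tool',M.T@(w['cam_to_world'][:3,3]-s['eef_pos']),(M.T@w['cam_to_world'][:3,:3]).round(3))
E
```

```text
screws [ 0.58341835 -0.34995911  0.02      ] [ 0.51697915 -0.33588435  0.02      ] [ 0.55019875 -0.34292173  0.02      ] -11.960939890425577
ring [ 0.54976335 -0.34291393  0.062     ]
plate [0.62188152 0.19985707 0.018     ]
plate [0.61799074 0.11598358 0.018     ]
plate [0.46459208 0.11360326 0.018     ]
plate [0.46241487 0.1998848  0.018     ]
[[-0.001  0.299  0.954]
 [-0.001  0.954 -0.299]
 [-1.    -0.002 -0.   ]]
{'mtx': array([[285.86210216,   0.        , 258.49565805],
       [  0.        , 285.86210216, 193.44840521],
       [  0.        ,   0.        ,   1.        ]]), 'k1': -0.011635647088593092, 'cam_to_world': array([[ 0.30006484,  0.90302519,  0.30741925,  0.09294878],
       [ 0.95391811, -0.28366516, -0.09784844,  0.57277196],
       [-0.00115548,  0.32261367, -0.94653002,  0.38624153],
       [ 0.        ,  0.        ,  0.        ,  1.        ]])}
cam in tool [-0.1483327 -0.0004014 -0.0825715] [[-0.    -0.323  0.946]
 [ 1.    -0.001  0.   ]
 [ 0.001  0.946  0.323]]
```

Run:
```python
from h import *
for p in((.19,.42,.28),(.30,.27,.28),(.45,.18,.22),(.54,.157,.17)):go(p,np.pi/2)
```

```text
t 0.1 tcp [0.1717 0.5483 0.2379] off [-0.839 -2.34   1.115] twist [-0.3038 -0.0005  0.0015] Fw [ 0.2 -0.4  0.3] open 0.088
t 0.1 tcp [0.1717 0.5483 0.2379] off [-0.837 -4.544  4.112] twist [-0.3038 -0.0005  0.0015] Fw [ 0.2 -0.4  0.3] open 0.088
t 0.1 tcp [0.1717 0.5483 0.2379] off [ 0.364 -5.363  7.513] twist [-0.3038 -0.0005  0.0015] Fw [ 0.2 -0.4  0.3] open 0.088
t 0.1 tcp [0.1717 0.5483 0.2379] off [ 1.363 -5.262  9.369] twist [-0.3038 -0.0005  0.0015] Fw [ 0.2 -0.4  0.3] open 0.088
```

Call:
apply_moves([
  {"offset": [-0.4,-0.9,0.4],"twist": [-0.1,0,0],"fingers": 1},
  {"offset": [-0.84,-2.0,0.9],"twist": [-0.2,0,0],"fingers": 1},
  {"offset": [-0.84,-2.9,1.7],"twist": [-0.3,0,0],"fingers": 1},
  {"offset": [-0.84,-3.7,2.6],"twist": [-0.304,0,0.0015],"fingers": 1},
  {"offset": [-0.84,-4.5,3.5],"twist": [-0.304,0,0.0015],"fingers": 1},
  {"offset": [-0.84,-4.7,4.6],"twist": [-0.304,0,0.0015],"fingers": 1},
  {"offset": [-0.5,-5.0,5.7],"twist": [-0.304,0,0.0015],"fingers": 1},
  {"offset": [0,-5.2,6.8],"twist": [-0.304,0,0.0015],"fingers": 1},
])

```text
time: 1.1
eef_pos: [0.4204, 0.1971, 0.2385]
orientation: [0.001, 1.569, 0.0]
wrist_force: [-0.1, 1.5, -0.4]
opening: 0.0884
```

Run:
```python
from h import *
go((.54,.157,.17),np.pi/2)
```

```text
t 1.1 tcp [0.4204 0.1971 0.2385] off [ 1.374 -0.802  2.39 ] twist [-0.0006  0.002  -0.0008] Fw [-0.1  1.5 -0.4] open 0.0884
```

Call:
apply_moves([
  {"offset": [0.5,-0.3,0.9],"twist": [0,0,0],"fingers": 1},
  {"offset": [1.0,-0.6,1.8],"twist": [0,0,0],"fingers": 1},
  {"offset": [1.37,-0.8,2.39],"twist": [0,0,0],"fingers": 1},
  {"offset": [1.37,-0.8,2.39],"twist": [0,0.002,0],"fingers": 1},
  {"offset": [1.37,-0.8,2.39],"twist": [0,0.002,0],"fingers": 1},
])

```text
time: 1.72
eef_pos: [0.5393, 0.1573, 0.17]
orientation: [0.001, 1.572, 0.0]
wrist_force: [0.2, 0.1, -0.2]
opening: 0.0884
```

Run:
```python
from h import *
import json
w=imaging.calibration('wrist');i=imaging.snapshot('wrist')
np.savez('slot.npz',i=i,**w)
cv2.imwrite('pics/slot.png',cv2.resize(i[:,:,::-1],(800,600),interpolation=cv2.INTER_CUBIC))
go((.54,.157,.17),np.pi/2)
```

```text
t 1.775 tcp [0.5393 0.1575 0.1706] off [ 0.012 -0.011  0.013] twist [-0.0001 -0.0001 -0.0009] Fw [-0.8 -0.6 -0. ] open 0.0882
```

View pics/slot.png

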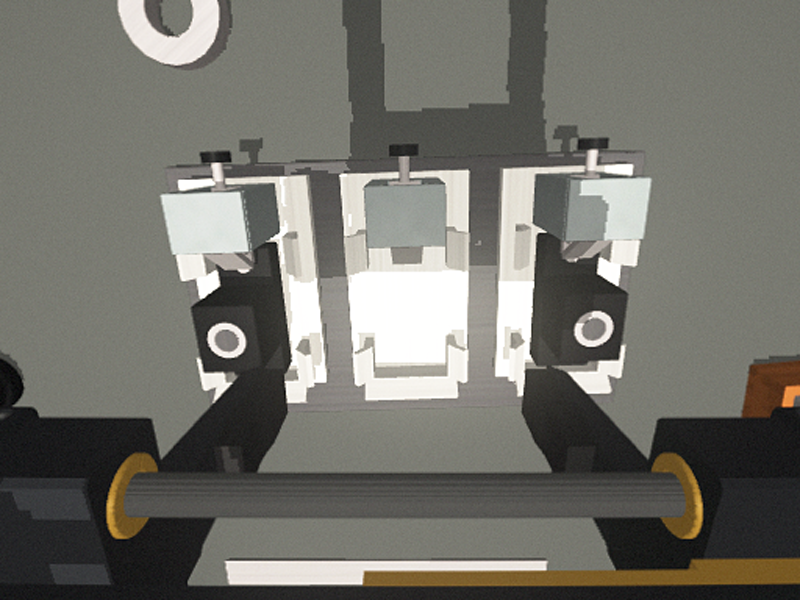

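The wrist view shows the empty slot in the middle: latch housing (405,212), bolt (405,255), bright floor (408,310) and end wall (410,385). The rack carriers flank it at (240,330) and (580,330). I'll enlarge it to read the wall edges.

Run:
```python
from h import *
d=np.load('slot.npz');i=d['i'][:,:,::-1]
c=i[105:260,205:320].astype(float)
c=np.clip((c-120)*255/135,0,255)
cv2.imwrite('pics/slotc.png',cv2.resize(c.astype(np.uint8),None,fx=3.8,fy=3.8,interpolation=cv2.INTER_CUBIC))
```

```text
(no output)
```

View pics/slotc.png

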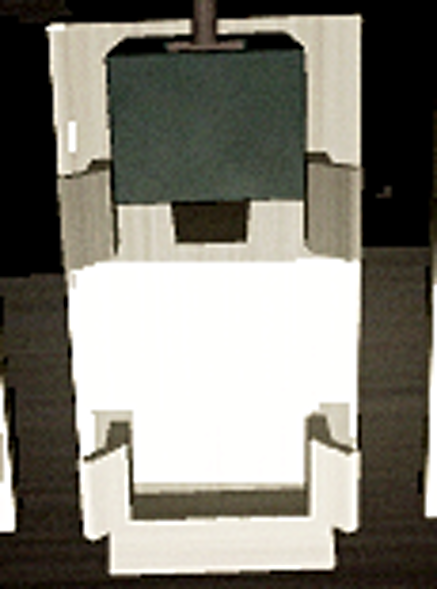

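Run:
```python
from h import *
c=dict(np.load('slot.npz'))
n=lambda x,y:(205+(x+.5)/3.8-.5,105+(y+.5)/3.8-.5)
for nm,q,z in(('floorA',(133,487),.018),('floorB',(306,487),.018),('hous L',(107,201),.082),('hous R',(305,201),.082),('hous bL',(125,38),.082),('hous bR',(288,38),.082),('tipL',(177,242),.046),('tipR',(247,242),.046),('plateTL',(50,25),.018),('plateTR',(360,17),.018),('wallL',(75,262),.018),('plate BL',(82,500),.018),('plateBR',(357,500),.018)):print(nm,hit(c,n(*q),z).round(4))
# neighbour tower rings (z=.08)
for q in((227,341),(594,329)):print('ring',hit(c,(q[0]*.64,q[1]*.64),.080).round(4))
ct=imaging.calibration('top')
n=lambda x,y:(100+(x-300)/3.8,155+y/3.8)
for q in((376,153),(677,137)):print('top ring',hit(ct,n(*q),.080).round(4))
for q in((502,262),(559,267),(521,199),(552,199)):print('top hous/tip',hit(ct,n(*q),.082 if q[1]>210 else .046).round(4))
for q in((388,288),(539,280),(685,275)):print('plunger',hit(ct,n(*q),.05).round(4))
```

```text
floorA [0.6072 0.1345 0.018 ]
floorB [0.6073 0.1875 0.018 ]
hous L [0.5052 0.135  0.082 ]
hous R [0.5053 0.1786 0.082 ]
hous bL [0.4705 0.1398 0.082 ]
hous bR [0.4705 0.1741 0.082 ]
tipL [0.5233 0.1494 0.046 ]
tipR [0.5234 0.1674 0.046 ]
plateTL [0.4708 0.1154 0.018 ]
plateTR [0.4689 0.1979 0.018 ]
wallL [0.536  0.1195 0.018 ]
plate BL [0.6116 0.1187 0.018 ]
plateBR [0.6118 0.2033 0.018 ]
ring [0.5613 0.0535 0.08  ]
ring [0.5542 0.2662 0.08  ]
top ring [0.5507 0.2654 0.08  ]
top ring [0.558  0.0551 0.08  ]
top hous/tip [0.4732 0.176  0.082 ]
top hous/tip [0.4691 0.1365 0.082 ]
top hous/tip [0.5201 0.1705 0.046 ]
top hous/tip [0.5197 0.1484 0.046 ]
plunger [0.4583 0.2639 0.05  ]
plunger [0.4622 0.1566 0.05  ]
plunger [0.464  0.0535 0.05  ]
```

Run:
```python
from h import *
go((.55,-.343,.17),np.radians(78))
```

```text
t 1.775 tcp [0.5393 0.1575 0.1706] off [ 4.0000e-03 -1.0011e+01  2.1400e-01] twist [ 2.094e-01 -2.000e-04 -8.000e-04] Fw [-0.8 -0.6 -0. ] open 0.0882
```

Call:
apply_moves([
  {"offset": [-0.4,-1.0,0],"twist": [0,0,0],"fingers": 1},
  {"offset": [-0.5,-2.2,0],"twist": [0.05,0,0],"fingers": 1},
  {"offset": [-0.5,-3.4,0.1],"twist": [0.1,0,0],"fingers": 1},
  {"offset": [-0.5,-4.6,0.1],"twist": [0.15,0,0],"fingers": 1},
  {"offset": [-0.5,-5.8,0.1],"twist": [0.21,0,0],"fingers": 1},
  {"offset": [-0.5,-7.0,0.2],"twist": [0.21,0,0],"fingers": 1},
  {"offset": [-0.5,-8.2,0.2],"twist": [0.21,0,0],"fingers": 1},
  {"offset": [-0.4,-9.2,0.2],"twist": [0.21,0,0],"fingers": 1},
])

```text
time: 2.78
eef_pos: [0.5495, -0.3041, 0.1922]
orientation: [0.164, 1.562, -0.165]
wrist_force: [0.4, 0.0, 0.6]
opening: 0.0882
```

Run:
```python
from h import *
go((.55,-.343,.17),np.radians(78))
```

```text
t 2.775 tcp [ 0.5495 -0.3041  0.1922] off [ 0.444 -0.759  0.17 ] twist [-0.0002  0.0025  0.0006] Fw [0.4 0.  0.6] open 0.0882
```

Call:
apply_moves([
  {"offset": [0.44,-0.76,0.17],"twist": [0,0.0025,0],"fingers": 1},
  {"offset": [0.44,-0.76,0.17],"twist": [0,0.0025,0],"fingers": 1},
  {"offset": [0.44,-0.76,0.17],"twist": [0,0.0025,0],"fingers": 1},
  {"offset": [0.44,-0.76,0.17],"twist": [0,0.0025,0],"fingers": 1},
])

```text
time: 3.28
eef_pos: [0.5507, -0.3416, 0.1715]
orientation: [0.162, 1.563, -0.164]
wrist_force: [0.3, 0.6, 0.2]
opening: 0.0882
```

Run:
```python
from h import *
w=imaging.calibration('wrist');i=imaging.snapshot('wrist')
np.savez('car.npz',i=i,**w)
o=proj(w,(.55,-.343,.04)).astype(int);print(o)
x0,y0=o[0]-85,max(o[1]-65,0)
c=cv2.convertScaleAbs(i[y0:y0+130,x0:x0+170,::-1],alpha=1.5);print(x0,y0)
cv2.imwrite('pics/car.png',cv2.resize(c,None,fx=4.5,fy=4.5,interpolation=cv2.INTER_CUBIC))
go((.55,-.343,.17),np.radians(78))
```

```text
[257 180]
172 115
t 3.325 tcp [ 0.5507 -0.3417  0.1714] off [ 0.029 -0.028 -0.008] twist [0.0017 0.0014 0.0011] Fw [ 1.2 -0.3 -0.5] open 0.0878
```

View pics/car.png

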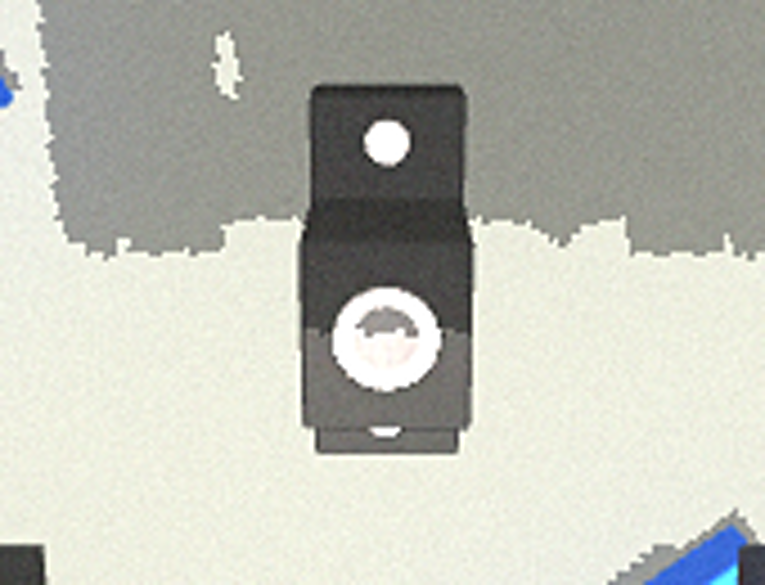

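The wrist view shows the black T, square to the tool: tower ring (387,338), foot screw (387,142), tower top from rows 240 to 427.

Run:
```python
from h import *
c=dict(np.load('car.npz'));n=lambda x,y:(172+(x+.5)/4.5-.5,115+(y+.5)/4.5-.5)
r=hit(c,n(387,338),.062);s=hit(c,n(387,142),.020);print(r,s,np.degrees(np.arctan2(*(r-s)[1::-1])))
t=np.array([hit(c,n(*q),.062) for q in((302,240),(472,240),(470,427),(303,427))]);print(t.round(4),t.mean(0))
f=[hit(c,n(*q),.020) for q in((312,88),(463,88))];print(f)
for z in(.12,.024):go(np.r_[r[:2],z],np.radians(78))
```

```text
[ 0.5520925  -0.34344715  0.062     ] [ 0.51850726 -0.33645498  0.02      ] -11.760524461682751
[[ 0.5277 -0.3561  0.062 ]
 [ 0.535  -0.3219  0.062 ]
 [ 0.5756 -0.3301  0.062 ]
 [ 0.5681 -0.3654  0.062 ]] [ 0.55160654 -0.34340002  0.062     ]
[array([ 0.5027657 , -0.35074604,  0.02      ]), array([ 0.50996313, -0.31676008,  0.02      ])]
t 3.325 tcp [ 0.5507 -0.3417  0.1714] off [ 1.029 -0.027  0.033] twist [0.0017 0.0014 0.0011] Fw [ 1.2 -0.3 -0.5] open 0.0878
t 3.325 tcp [ 0.5507 -0.3417  0.1714] off [ 2.949 -0.025  0.031] twist [0.0017 0.0014 0.0011] Fw [ 1.2 -0.3 -0.5] open 0.0878
```

Call:
apply_moves([
  {"offset": [0.9,-0.03,0.03],"twist": [0,0,0],"fingers": 1},
  {"offset": [1.8,-0.03,0.03],"twist": [0,0,0],"fingers": 1},
  {"offset": [2.5,-0.03,0.03],"twist": [0,0,0],"fingers": 1},
  {"offset": [2.95,-0.03,0.03],"twist": [0,0,0],"fingers": 1},
  {"offset": [2.95,-0.03,0.03],"twist": [0,0,0],"fingers": 1},
  {"offset": [2.95,-0.03,0.03],"twist": [0,0,0],"fingers": -1},
  {"offset": [2.95,-0.03,0.03],"twist": [0,0,0],"fingers": -1},
  {"offset": [2.95,-0.03,0.03],"twist": [0,0,0],"fingers": -1},
], force=45)

```text
time: 4.32
eef_pos: [0.5526, -0.3443, 0.0253]
orientation: [0.161, 1.562, -0.165]
wrist_force: [0.7, -0.1, 0.0]
opening: 0.06
```

Call:
apply_moves([
  {"offset": [0,0,0],"twist": [0,0,0],"fingers": -1},
  {"offset": [0,0,0],"twist": [0,0,0],"fingers": -1},
  {"offset": [0,0,0],"twist": [0,0,0],"fingers": -1},
])

```text
time: 4.7
eef_pos: [0.5527, -0.3441, 0.0255]
orientation: [0.161, 1.562, -0.165]
wrist_force: [-0.8, 1.1, 3.2]
opening: 0.0358
```

Run:
```python
from h import *
go((.552,-.3434,.20),np.radians(78))
go((.556,.159,.20),np.radians(91.9))
```

```text
t 4.7 tcp [ 0.5527 -0.3441  0.0255] off [-3.491  0.005 -0.006] twist [0.0015 0.0033 0.0019] Fw [-0.8  1.1  3.2] open 0.0358
t 4.7 tcp [ 0.5527 -0.3441  0.0255] off [-3.516  9.853 -2.002] twist [-0.2411  0.0031  0.0023] Fw [-0.8  1.1  3.2] open 0.0358
```

Call:
apply_moves([
  {"offset": [-0.5,0,0],"twist": [0,0,0],"fingers": -1},
  {"offset": [-1.5,0,0],"twist": [0,0,0],"fingers": -1},
  {"offset": [-2.5,0,0],"twist": [0,0,0],"fingers": -1},
  {"offset": [-3.2,0.6,-0.1],"twist": [0,0,0],"fingers": -1},
  {"offset": [-3.5,1.5,-0.3],"twist": [-0.05,0,0],"fingers": -1},
  {"offset": [-3.5,2.5,-0.5],"twist": [-0.1,0,0],"fingers": -1},
  {"offset": [-3.5,3.6,-0.7],"twist": [-0.15,0,0],"fingers": -1},
  {"offset": [-3.5,4.7,-1.0],"twist": [-0.2,0,0],"fingers": -1},
])

```text
time: 5.7
eef_pos: [0.5512, -0.1017, 0.1991]
orientation: [0.004, 1.569, -0.007]
wrist_force: [-0.2, -0.4, -2.7]
opening: 0.0361
```

Run:
```python
from h import *
go((.556,.159,.20),np.radians(91.9))
```

```text
t 5.7 tcp [ 0.5512 -0.1017  0.1991] off [-0.028  5.214  0.06 ] twist [-0.0399  0.0019  0.0021] Fw [-0.2 -0.4 -2.7] open 0.0361
```

Call:
apply_moves([
  {"offset": [0,1.1,0],"twist": [-0.04,0,0],"fingers": -1},
  {"offset": [0,2.2,0],"twist": [-0.04,0.002,0.002],"fingers": -1},
  {"offset": [0,3.3,0],"twist": [-0.04,0.002,0.002],"fingers": -1},
  {"offset": [0,4.3,0.03],"twist": [-0.04,0.002,0.002],"fingers": -1},
  {"offset": [0,5.0,0.06],"twist": [-0.04,0.002,0.002],"fingers": -1},
  {"offset": [0,5.21,0.06],"twist": [-0.04,0.002,0.002],"fingers": -1},
  {"offset": [0,5.21,0.06],"twist": [-0.04,0.002,0.002],"fingers": -1},
  {"offset": [0,5.21,0.06],"twist": [-0.04,0.002,0.002],"fingers": -1},
])

```text
time: 6.7
eef_pos: [0.556, 0.1576, 0.1983]
orientation: [-0.026, 1.571, 0.025]
wrist_force: [0.6, -0.3, -2.5]
opening: 0.0355
```

Run:
```python
from h import *
w=imaging.calibration('wrist');i=imaging.snapshot('wrist')
cv2.imwrite('pics/held.png',cv2.resize(i[60:300,130:390,::-1],None,fx=2.5,fy=2.5,interpolation=cv2.INTER_CUBIC))
np.savez('held.npz',i=i,**w)
go((.556,.159,.10),np.radians(91.9))
```

```text
t 6.75 tcp [0.5561 0.1574 0.1984] off [1.969e+00 3.200e-02 1.000e-03] twist [-0.0014 -0.0004  0.0006] Fw [ 0.5 -0.7 -3.5] open 0.0355
```

View pics/held.png

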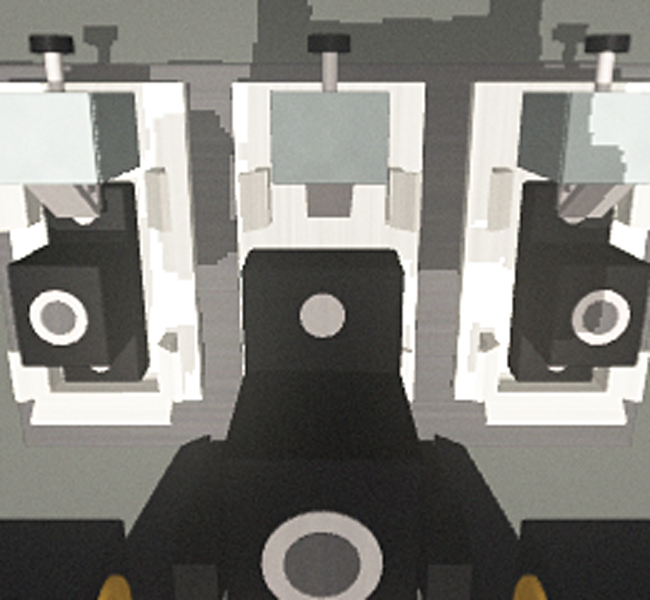

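The carrier is held level and square, with its foot screw at (323,315). It lines up with the slot and the latch bolt at (329,200).

Run:
```python
from h import *
c=dict(np.load('held.npz'));n=lambda x,y:(130+(x+.5)/2.5-.5,60+(y+.5)/2.5-.5)
print('screw',hit(c,n(323,315),.193),'edge',hit(c,n(244,250),.193),hit(c,n(403,250),.193))
for q in((271,183),(389,183)):print(hit(c,n(*q),.082))
for q in((307,217),(351,217)):print(hit(c,n(*q),.046))
print('ring',hit(c,n(322,563),.235))
```

```text
screw [0.52100932 0.15570021 0.193     ] edge [0.50669279 0.13798079 0.193     ] [0.50560648 0.17269616 0.193     ]
[0.50563108 0.13631951 0.082     ]
[0.50428317 0.17938242 0.082     ]
[0.5236786  0.14917962 0.046     ]
[0.52309896 0.16769626 0.046     ]
ring [0.55610548 0.15658717 0.235     ]
```

Call:
apply_moves([
  {"offset": [0.8,0.04,0.02],"twist": [0,0,0],"fingers": -1},
  {"offset": [1.5,0.04,0.02],"twist": [0,0,0],"fingers": -1},
  {"offset": [1.9,0.04,0.02],"twist": [0,0,0],"fingers": -1},
  {"offset": [2.0,0.04,0.02],"twist": [0,0,0],"fingers": -1},
  {"offset": [2.1,0.04,0.02],"twist": [0,0,0],"fingers": -1},
  {"offset": [2.25,0.04,0.02],"twist": [0,0,0],"fingers": -1},
  {"offset": [2.4,0.04,0.02],"twist": [0,0,0],"fingers": -1},
  {"offset": [2.4,0.04,0.02],"twist": [0,0,0],"fingers": -1},
], force=60)

```text
time: 7.75
eef_pos: [0.5571, 0.1594, 0.0783]
orientation: [-0.025, 1.571, 0.025]
wrist_force: [1.3, -0.0, -1.8]
opening: 0.0356
```

Run:
```python
from h import *
go((.557,.1592,.0435),np.radians(91.9))
```

```text
t 7.75 tcp [0.5571 0.1594 0.0783] off [ 0.696 -0.004 -0.001] twist [-0.0013 -0.0002  0.0006] Fw [ 1.3 -0.  -1.8] open 0.0356
```

Call:
apply_moves([
  {"offset": [0.15,0,0],"twist": [0,0,0],"fingers": -1},
  {"offset": [0.3,0,0],"twist": [0,0,0],"fingers": -1},
  {"offset": [0.45,0,0],"twist": [0,0,0],"fingers": -1},
  {"offset": [0.56,0,0],"twist": [0,0,0],"fingers": -1},
  {"offset": [0.62,0,0],"twist": [0,0,0],"fingers": -1},
  {"offset": [0.66,0,0],"twist": [0,0,0],"fingers": -1},
  {"offset": [0.66,0,0],"twist": [0,0,0],"fingers": -1},
])

```text
time: 8.62
eef_pos: [0.5565, 0.1594, 0.0449]
orientation: [-0.026, 1.572, 0.025]
wrist_force: [0.5, 0.4, -3.3]
opening: 0.0354
```

Run:
```python
from h import *
go((.557,.1592,.0435),np.radians(91.9))
```

```text
t 8.625 tcp [0.5565 0.1594 0.0449] off [ 0.029 -0.005  0.01 ] twist [-0.0013 -0.0015  0.0006] Fw [ 0.5  0.4 -3.3] open 0.0354
```

Call:
apply_moves([
  {"offset": [0.02,0,0],"twist": [0,0,0],"fingers": -1},
  {"offset": [0.04,0,0],"twist": [0,0,0],"fingers": -1},
  {"offset": [0.05,0,0],"twist": [0,0,0],"fingers": -1},
  {"offset": [0.05,0,0],"twist": [0,0,0],"fingers": -1},
])

```text
time: 9.12
eef_pos: [0.5562, 0.1594, 0.0435]
orientation: [-0.026, 1.573, 0.025]
wrist_force: [-6.5, -1.5, 5.5]
opening: 0.0352
```

Call:
apply_moves([
  {"offset": [0.02,0,0],"twist": [0,0,0],"fingers": -1},
  {"offset": [0.04,0,0],"twist": [0,0,0],"fingers": -1},
  {"offset": [0.04,0,0],"twist": [0,0,0],"fingers": -1},
])

```text
time: 9.5
eef_pos: [0.5562, 0.1594, 0.0435]
orientation: [-0.026, 1.573, 0.025]
wrist_force: [-8.9, -1.3, 14.1]
opening: 0.0357
```

Run:
```python
from h import *
w=imaging.calibration('wrist');i=imaging.snapshot('wrist');s=imaging.snapshot('scene')
a=cv2.resize(i[60:260,180:340,::-1],None,fx=2.5,fy=2.5,interpolation=cv2.INTER_CUBIC)
b=cv2.resize(s[95:195,240:360,::-1],(400,333),interpolation=cv2.INTER_CUBIC)
o=np.zeros((500,800,3),np.uint8);o[:,:400]=a;o[:333,400:]=b
cv2.imwrite('pics/press.png',o);go((.5562,.1594,.0435),np.radians(91.9))
```

```text
t 9.6 tcp [0.5562 0.1595 0.0434] off [-0.001 -0.001 -0.   ] twist [-0.0006 -0.0023  0.0012] Fw [-8.  -2.  14.2] open 0.0353
```

View pics/press.png

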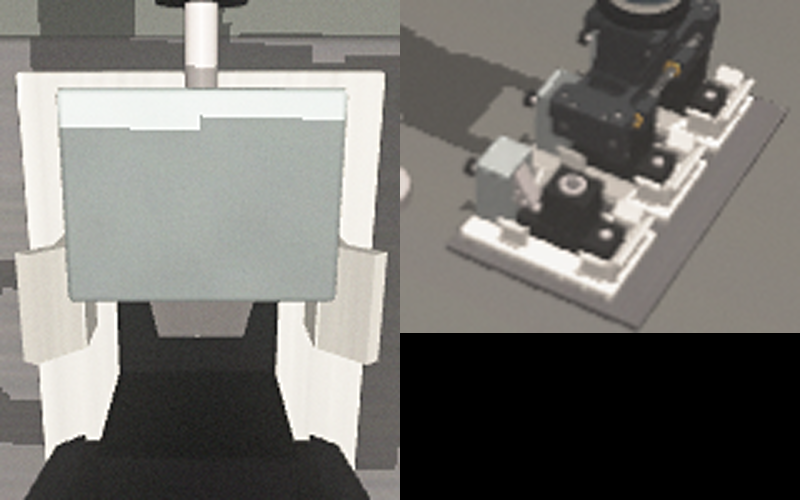

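The floor stops the carrier at TCP z = 0.0435, as predicted, and pushing further only raises the force (14 N). The picture shows the bolt (205,318) out and lying over the foot. Next: ease off, release and retreat.

Call:
apply_moves([
  {"offset": [0,0,0],"twist": [0,0,0],"fingers": -1},
  {"offset": [0,0,0],"twist": [0,0,0],"fingers": 0.15},
  {"offset": [0,0,0],"twist": [0,0,0],"fingers": 0.15},
  {"offset": [0,0,0],"twist": [0,0,0],"fingers": 0.15},
  {"offset": [0,0,0],"twist": [0,0,0],"fingers": 0.15},
])

```text
time: 10.22
eef_pos: [0.5562, 0.1594, 0.0433]
orientation: [-0.026, 1.573, 0.025]
wrist_force: [-1.1, 0.4, 0.9]
opening: 0.0507
```

Call:
apply_moves([
  {"offset": [-0.2,0,0],"twist": [0,0,0],"fingers": 0.15},
  {"offset": [-0.7,0,0],"twist": [0,0,0],"fingers": 0.15},
  {"offset": [-1.4,0,0],"twist": [0,0,0],"fingers": 0.15},
  {"offset": [-2.2,0,0],"twist": [0,0,0],"fingers": 0.15},
  {"offset": [-2.7,0,0],"twist": [0,0,0],"fingers": 0.15},
  {"offset": [-2.7,0,0],"twist": [0,0,0],"fingers": 0.15},
  {"offset": [-2.7,0,0],"twist": [0,0,0],"fingers": 0.15},
])

```text
time: 11.1
eef_pos: [0.5559, 0.1595, 0.1775]
orientation: [-0.026, 1.574, 0.024]
wrist_force: [0.7, -0.9, -0.7]
opening: 0.0508
```

Run:
```python
from h import *
w=imaging.calibration('wrist');i=imaging.snapshot('wrist');s=imaging.snapshot('top')
np.savez('fin.npz',i=i,**w)
a=cv2.resize(i[90:290,180:340,::-1],None,fx=2.5,fy=2.5,interpolation=cv2.INTER_CUBIC)
b=cv2.resize(s[120:270,240:410,::-1],(400,353),interpolation=cv2.INTER_CUBIC)
o=np.zeros((500,800,3),np.uint8);o[:,:400]=a;o[:353,400:]=b
cv2.imwrite('pics/fin.png',o);go((.5562,.1594,.18),np.radians(91.9))
```

```text
t 11.2 tcp [0.5555 0.1595 0.1767] off [-0.066 -0.003  0.013] twist [-0.0007 -0.0052  0.0013] Fw [ 0.7  0.7 -0.3] open 0.0506
```

View pics/fin.png

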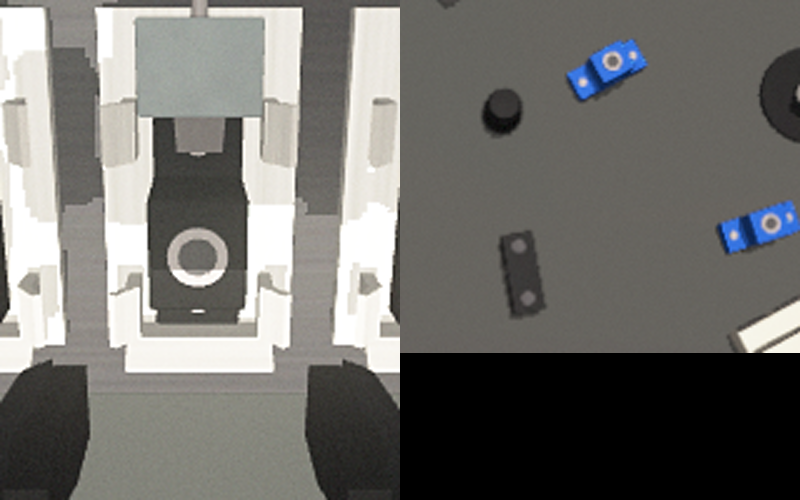

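The carrier sits in the slot with its ring at (198,257), and the bolt (200,135) is over its foot. The plain block and the blue parts haven't moved. I'll check the numbers once and hand in.

Run:
```python
from h import *
c=dict(np.load('fin.npz'));n=lambda x,y:(180+(x+.5)/2.5-.5,90+(y+.5)/2.5-.5)
print('ring',hit(c,n(198,257),.080),'bolt tip',hit(c,n(200,152),.046))
t=[hit(c,n(*q),.080) for q in((152,200),(248,200))];print('tower width at z=.08',np.linalg.norm(t[0]-t[1]))
print(manip.close_job())
```

```text
ring [0.55574694 0.15882057 0.08      ] bolt tip [0.52350182 0.15859211 0.046     ]
tower width at z=.08 0.03393437223619561
the job is handed in; nothing more can be done
None
```

The loose black T carrier is in the rack's empty slot, seated on the floor with the latch closed over its foot. I gripped it by its tower, pressed it down past the bolt until it stopped, then released it, backed off and handed the job in at about 11 s.

- **Seating:** descent stopped at TCP z = 0.0435 m, the height expected for the slot floor. Pressing further only raised the wrist force to about 14 N. The tower ring measures (0.556, 0.159), matching the slot centre I had measured.
- **Latch:** the bolt tip measures x = 0.5235 m, the same as before insertion, so it is fully out. The picture shows it lying over the foot.
- **Surroundings:** in the last top view, the plain block and both blue look-alikes looked unmoved.
- **Small disagreement:** the tower's width in the last picture came out at 34 mm rather than 36 mm. That is within pixel-reading error at this resolution, and nothing else disagreed.

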